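# Run a stylus along a weld joint

### The arm

A 6-joint arm with a two-finger parallel gripper is mounted at the origin on a cart in front of the work surface, level with it; the furniture and walls round the work are solid. World frame = base frame: x ahead of the robot, y to its left, z up, the work surface at z = 0. Lengths are in m, angles in degrees, forces in N, time in s.
With the tool pointing down it reaches from about 0.375 to 0.9 m from the base axis. Payload 3.1 kg.
Tool frame: the origin (TCP) lies midway between the tips of the shut fingers; the grasp point (between the pads) lies 19 mm behind it; x points along the fingers, z is the direction in which the jaws open and shut, and the axes are right-handed (so a half turn about x gives the same grasp; the last joint's range is limited). The gripper opens to 87 mm and grips with 3 to 60 N. Pads are 19 mm wide; open, the fingers measure 117 mm over their backs; the gripper's body (75 mm by 190 mm) begins 51 mm behind the grasp point.
Start: joints at [54.574, 30.224, 82.088, -0, 67.689, -10.227], TCP at [0.266, 0.566, 0.223] pointing down, gripper open.
Joint ranges: [-176.69, 176.69], [-43.24, 126.21], [12.49, 139.97], [-82, 262], [0, 151.66], [-163.58, 163.58]. Speed limits (degrees/s): [159.86, 159.86, 180, 180, 180, 180].

### API

Orientations are given as a 3x3 rotation matrix whose columns are the frame's x, y, z axes.
In Python, from rig import * gives the robot as it stands.
- The arm moves only by the tool play_rows, never from a script. Its argument "rows" is a list that holds one entry, the list of rows, each a list of 7 numbers: the shift along the tool's x, y, z in m, then the turn, a rotation vector about the tool's x, y, z in degrees, then the finger opening in m, from 0 to 0.087. A call has 1 to 12 rows; each row is the pose to reach, as a shift and turn from the pose commanded when the call began, along the tool's axes at that moment; what a row does not reach only later rows make up. A row lasts 1/10 s, in which the tool goes at most 50 mm and 8.59 degrees, less where a joint would pass 70% of its speed; a pose out of reach is approached as far as the arm can. A call with a gripper value outside its range is refused whole. The fingers move at their own pace and stop on an object; the grip force is fixed at half the most. Time passes only in rows, so rows that repeat a pose let the fingers close. It gives the time, the measured TCP pose, the force and the opening at its end, in the units of the state.
- read_state(): the state, without advancing time (a new reading comes with each control period).
- capture(name): name is "scene" or "side" or "wrist"; returns a dict with "pixels" (400x640x3 uint8, red, green, blue), "intrinsics" (3x3 intrinsics, pixels), "k1" (the pictures are not rectified: a ray, as slopes to the right and down, at radius r is drawn at 1 + k1 r^2 times it, then the intrinsics apply), "rvec" (rotation vector, rad) and "tvec" (3), from world to camera coordinates, as OpenCV has them. Camera axes: x right, y down, z forward; pixel columns grow to the right and rows downward; lengths in m; the calibration is good to about 2 mm. A picture is of the moment at which its call begins. There is no depth.
- hand_in(): hands the job in, once; it reports no verdict.
Trained networks look in the newest picture that a camera, given by its name, has taken for a name from the list of things; names that differ only in an ending like _2 or _b are one class to them, and where a whole thing is asked for, a point or a joint stands for the part that bears it (a point fixed in the world has none). Each returns a list of dicts, best first, with "p" (0 to 1); they miss things now and then, are a little off and sometimes report something else, mostly with a low value. They report only what shows in the picture. A call takes as long as a camera call.
- trace(camera, target): "mask" (400x640 bool, what is visible of it) and "at" ([column, row] in pixels, amid what is visible of it).
The state is a dict: "time_s": time; "joint_positions": joint angles; "qvel": joint speeds; "tau": joint torques, N m; "position": TCP position; "tcp_rot": TCP orientation; "force": force on the tool from outside, world axes, zero at the start; "moment": the same for the moment, N m; "opening": opening from 0.0 (shut) to 1.0 (fully open).
Only numpy, scipy, OpenCV 4.12 (cv2) and the standard library are available. Lean on these libraries where they do the work, as an engineer would, in place of code of your own. Each camera call takes 0.05 s, during which the arm holds its last target.

### The job

Check the V-shaped joint between the two bevelled steel plates: take the slim pointed stylus out of the tool stand, lower its tip into the groove about a centimetre in from the groove's open end, and run it slowly (about 3 cm a second) along inside the groove, without lifting it out on the way, until the tip is about a centimetre short of the bar that closes the other end. Then lift it out and hang it back upright in its empty hole in the stand.

Things in the scene. Friction and masses are not known exactly. Their poses are not given: they have to be found in the camera images.
- stylus_grip (a point): Centre of the black round handle of the loose stylus (100 g, 125 mm long), where to grasp it: on the axis, 95 mm above the tip. The handle, 22 mm across with thin grey rings, spans 58 to 125 mm above the tip. It hangs upright in one of the stand's holes. z points from the tip to the handle's end.
- stylus: The same stylus; origin at its tip, z up along its axis to the handle. A steel needle 10 mm thick narrows over the last 16 mm to a tip 4 mm across; a steel collar 40 mm across spans 52 to 58 mm above the tip. The other tool in the stand, a blunt punch with a short square metal head 30 mm wide, is not needed.
- seam_plates: Two steel plates, fixed, 140 x 90 mm, top 20 mm above the bench. Their joint is a V groove along x at y = 0: 26 mm wide at the top, 6 mm at its floor, which is 4 mm above the bench. Open at x = -70 mm; at the other end a dark cross bar with two screw heads closes it: near face x = +56 mm, 28 mm high, 32 over the heads. Origin: on the bench under the middle; z up.
- tool_stand: Aluminium stand, fixed, 50 x 130 mm, top 60 mm above the bench. Its 6 mm thick shelf has two 24 mm through holes at x = 0, y = -40 and +40 mm. A tool hangs by its collar on the shelf; the stylus's tip is then 8 mm above the bench. Stylus in either hole, punch (top 100 mm above the bench) in the other. Origin: on the bench under the middle; z up.

How it is judged:
By the outcome, as a careful person would: the job done as asked, in the order asked, and still so for the second after the job is handed in, with the robot touching nothing.
It also fails if it takes over 58 s, if anything falls off the work surface, if the arm or the gripper's body presses on something with over 40 N, if the wrist force passes 120 N, or if a joint passes its speed limit or range.

## Working session

There is one attempt and no reset: what is moved stays moved. The work goes in short steps, Python scripts to look and compute and a tool call to move; the robot and the scene stay as the last step left them, time stands still between calls to the robot, and variables do not carry over. Pictures are saved under pics/ and viewed, and the job is handed in when it is done.

Besides the shell and the picture viewer there is one more tool, called after "Emit:" as name(argument=value, ...), one argument or row to a line, values as JSON. play_rows: Moves the arm, as the interface text tells. Its arguments: {"type":"object","properties":{"rows":{"type":"array"}},"required":["rows"]}

```bash
mkdir -p pics; ls; cat > h.py <<'E'
from rig import *
import numpy as np, cv2
def cap(n,f):
    c=capture(n); cv2.imwrite('pics/'+f,c["pixels"][:,:,::-1]); return c
def cam(c):
    R,_=cv2.Rodrigues(np.array(c["rvec"],float)); return R,np.array(c["tvec"],float).ravel(),np.array(c["intrinsics"],float),float(c["k1"])
def proj(c,P):
    R,t,K,k=cam(c); P=np.atleast_2d(P)
    return cv2.projectPoints(P.astype(float),R,t,K,np.array([k,0,0,0.]))[0].reshape(-1,2)
def ray(c,uv):
    R,t,K,k=cam(c)
    n=cv2.undistortPoints(np.array(uv,float).reshape(-1,1,2),K,np.array([k,0,0,0.])).reshape(-1,2)
    d=np.c_[n,np.ones(len(n))]@R; return -R.T@t,d
def onz(c,uv,z):
    o,d=ray(c,uv); s=(z-o[2])/d[:,2]; return o+d*s[:,None]
E
python3 - <<'E'
from h import *
s=read_state(); print(s)
for n in ("scene","side","wrist"):
    c=cap(n,n+"0.png"); print(n,c["intrinsics"],c["k1"],c["rvec"],c["tvec"])
    for t in ("stylus_grip","stylus","seam_plates","tool_stand"):
        for r in trace(n,t)[:2]: print(t,r["p"],r["at"],r["mask"].sum())
E
```

```text
pics
{'time_s': 0.0, 'joint_positions': array([ 5.45727199e+01,  3.02792417e+01,  8.21571313e+01, -3.27367270e-04,
        6.76883776e+01, -1.02291277e+01]), 'qvel': array([0.0307715 , 0.06869666, 0.01278191, 0.03658031, 0.08885996,
       0.14941611]), 'tau': array([ 1.55247177e-03, -4.40032125e+01, -1.76596838e+01,  6.33475115e-02,
        5.81895432e-02, -1.74246779e-04]), 'position': array([0.26565281, 0.56491888, 0.22156454]), 'tcp_rot': array([[-1.25781043e-03, -9.04841469e-01,  4.25746797e-01],
       [-1.77724651e-03,  4.25748484e-01,  9.04839804e-01],
       [-9.99997630e-01,  3.81459936e-04, -2.14363722e-03]]), 'force': array([-0.61305806,  0.40203981,  0.0950864 ]), 'moment': array([ 0.02397927, -0.05210217,  0.01943603]), 'opening': 1.0003446658953379}
scene [[392.38497145   0.         319.13703788]
 [  0.         392.38497145 194.56579975]
 [  0.           0.           1.        ]] -0.04259727803708749 [ 2.21477477 -0.95027897  0.40436973] [-0.23789233  0.37927948  0.61416486]
stylus_grip 0.91 [377.5, 261.0] 474
stylus 0.66 [375.8, 256.6] 469
seam_plates 0.94 [280.6, 185.9] 1650
tool_stand 0.64 [357.0, 269.4] 1722
side [[453.32215024   0.         324.42537959]
 [  0.         453.32215024 190.61627931]
 [  0.           0.           1.        ]] 0.02385248597904397 [ 2.17250776 -0.0455961   0.05100161] [-0.47145474  0.17933434  0.78050495]
stylus_grip 0.81 [304.9, 278.7] 802
stylus 0.77 [303.0, 282.4] 811
seam_plates 0.61 [330.2, 192.7] 1794
tool_stand 0.82 [309.3, 300.6] 1802
wrist [[348.41766702   0.         321.80431047]
 [  0.         348.41766702 192.58793596]
 [  0.           0.           1.        ]] -0.02926922958436287 [-2.45942573 -1.56043386 -0.20654192] [-0.62471253 -0.03145718  0.39037154]
```

View pics/scene0.png

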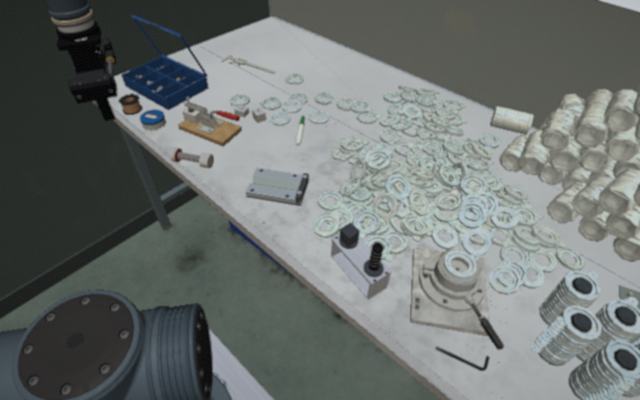

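View pics/side0.png

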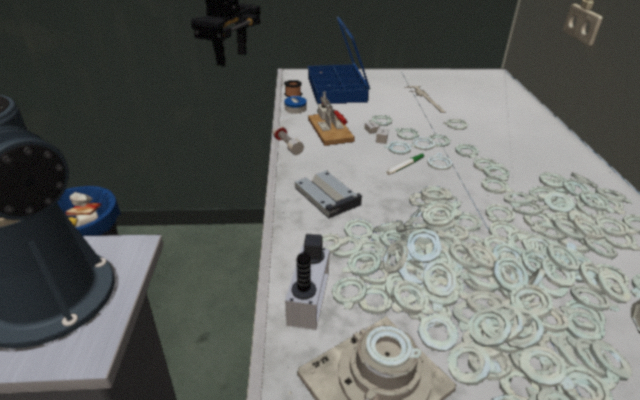

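View pics/wrist0.png

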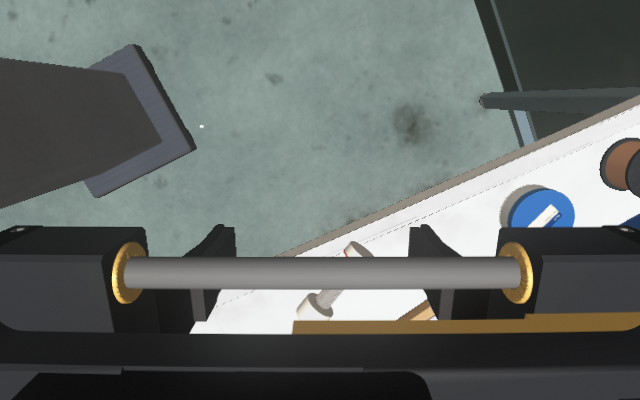

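The scene picture shows the plates near (280,186) and the stand near (357,269). The stylus is the right-hand tool at (377,258) and the punch the left-hand one at (348,236). The side picture has the stylus at (304,280) and the plates at (330,193). I'll zoom in on both.

```bash
python3 - <<'E'
import cv2
a=cv2.imread('pics/scene0.png');b=cv2.imread('pics/side0.png')
cv2.imwrite('pics/z1.png',cv2.resize(a[155:305,235:395],None,fx=5,fy=4,interpolation=cv2.INTER_CUBIC)[:600])
cv2.imwrite('pics/z2.png',cv2.resize(b[160:335,270:400],None,fx=3.4,fy=3.4,interpolation=cv2.INTER_CUBIC))
cv2.imwrite('pics/z1.png',cv2.resize(a[155:305,235:395],None,fx=4,fy=4,interpolation=cv2.INTER_CUBIC))
E
```

```text
(no output)
```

View pics/z1.png

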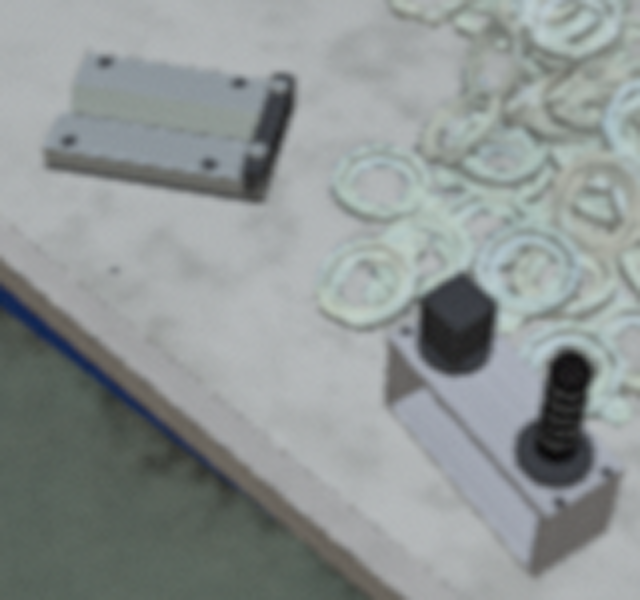

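View pics/z2.png

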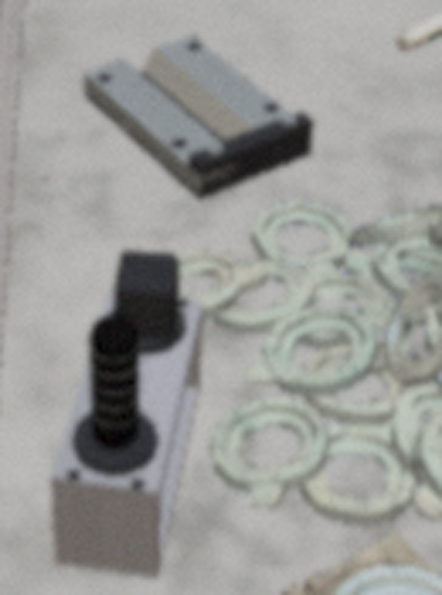

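```bash
cat > fit.py <<'E'
from h import *
from scipy.optimize import least_squares
def fit(obs,x0):
    # obs: list of (cam, uv, local pts)
    def pts(p,L):
        c,s=np.cos(p[2]),np.sin(p[2]); L=np.array(L,float)
        return np.c_[p[0]+c*L[:,0]-s*L[:,1],p[1]+s*L[:,0]+c*L[:,1],L[:,2]]
    f=lambda p:np.concatenate([(proj(c,pts(p,L))-np.array(uv)).ravel() for c,uv,L in obs])
    r=least_squares(f,x0,loss='soft_l1'); return r.x,f(r.x).reshape(-1,2)
E
python3 - <<'E'
from fit import *
import pickle
S=capture("scene");D=capture("side");W=capture("wrist")
z1=lambda l:[(235+a/4-.375,155+b/4-.375) for a,b in l]
z2=lambda l:[(270+a/3.4-.35,160+b/3.4-.35) for a,b in l]
np.set_printoptions(precision=4,suppress=True)
x0=onz(S,[(280,186)],.02)[0]
pl=[(S,z1([(45,150),(85,55),(45,166),(265,198)]),[(-.07,-.045,.02),(-.07,.045,.02),(-.07,-.045,0),(.07,-.045,0)]),
(D,z2([(85,75),(195,37),(205,195),(312,150)]),[(-.07,-.045,.02),(-.07,.045,.02),(.07,-.045,0),(.07,.045,0)])]
p,r=fit(pl,[x0[0],x0[1],-1.57]);print("plates",p,np.degrees(p[2]));print(r)
# stand: y axis; stylus at y=-40 or 40: corners
st=[(S,z1([(540,575),(620,468),(388,335),(386,402),(540,510)]),[(-.025,-.065,0),(.025,-.065,.06),(-.025,.065,.06),(-.025,.065,0.0),(-.025,-.065,.06)]),
(D,z2([(55,478),(163,490),(55,563),(158,577),(203,303)]),[(-.025,-.065,.06),(.025,-.065,.06),(-.025,-.065,0),(.025,-.065,0),(.025,.065,.06)])]
x0=onz(S,[(357,269)],.05)[0]
p,r=fit(st,[x0[0],x0[1],0]);print("stand",p,np.degrees(p[2]));print(r)
c,s=np.cos(p[2]),np.sin(p[2]);print("holes",p[0]+s*.04,p[1]-c*.04,p[0]-s*.04,p[1]+c*.04)
print("stylus top",onz(S,z1([(573,368)]),.133),onz(D,z2([(115,332)]),.133))
# wrist cam in tool frame
s=read_state();T=np.eye(4);T[:3,:3]=s["tcp_rot"];T[:3,3]=s["position"]
R,t,_,_=cam(W);E=np.eye(4);E[:3,:3]=R;E[:3,3]=t
H=E@T;print(H); np.save("wristH.npy",H)
E
```

```text
plates [ 0.4944  0.2824 -0.9954] -57.03026334340986
[[-0.6514 -1.0969]
 [-0.0974 -1.3679]
 [ 0.3104  0.5317]
 [ 0.1796  0.4393]
 [-0.2463 -0.6078]
 [-1.2725 -0.9334]
 [ 0.1457  1.5688]
 [ 0.9499  0.7454]]
stand [ 0.4441 -0.0211 -0.2126] -12.181582638038773
[[-1.8336  0.321 ]
 [ 1.2119 -1.3809]
 [-0.5379 -0.5865]
 [-1.0524 -0.4789]
 [ 1.5006  0.6984]
 [-0.6736 -0.3064]
 [-0.6405  0.5644]
 [ 0.3893  0.2065]
 [ 0.4462  0.501 ]
 [ 0.3088 -0.3908]]
holes 0.43566253415999723 -0.060161089547303745 0.45254338227629687 0.018037612276156356
stylus top [[ 0.4333 -0.0632  0.133 ]] [[ 0.435 -0.063  0.133]]
[[-0.0003 -0.0002  1.      0.0003]
 [-0.2598 -0.9657 -0.0003  0.0261]
 [ 0.9657 -0.2598  0.0003  0.1756]
 [ 0.      0.      0.      1.    ]]
```

```bash
cat > plan.py <<'E'
from h import *
from scipy.spatial.transform import Rotation as Ro
import sys
def plan(P,yaw,s=None):
    s=s or read_state(); R=s["tcp_rot"]; c,q=np.cos(np.radians(yaw)),np.sin(np.radians(yaw))
    G=np.array([[0,-q,c],[0,c,q],[-1,0,0]],float)
    d=R.T@(np.array(P)-s["position"]); w=Ro.from_matrix(R.T@G).as_rotvec(degrees=True)
    print("pos",s["position"].round(4),"t",s["time_s"],"F",s["force"].round(1),"shift",d.round(4),"rot",w.round(2),"op",round(s["opening"]*.087,4)); return d,w
if __name__=="__main__": plan([float(v) for v in sys.argv[1:4]],float(sys.argv[4]))
E
python3 plan.py 0.494 0.322 0.16 0
```

```text
pos [0.2661 0.5655 0.2226] t 0.9 F [ 0.7 -0.7 -0. ] shift [ 0.0626 -0.3099 -0.1233] rot [64.8  0.   0. ] op 0.087
```

Emit:
play_rows(
  rows=[
    [[0.06, -0.31, -0.123, 64.8, 0, 0, 0.087], [0.06, -0.31, -0.123, 64.8, 0, 0, 0.087], [0.06, -0.31, -0.123, 64.8, 0, 0, 0.087], [0.06, -0.31, -0.123, 64.8, 0, 0, 0.087], [0.06, -0.31, -0.123, 64.8, 0, 0, 0.087], [0.06, -0.31, -0.123, 64.8, 0, 0, 0.087], [0.06, -0.31, -0.123, 64.8, 0, 0, 0.087], [0.06, -0.31, -0.123, 64.8, 0, 0, 0.087], [0.06, -0.31, -0.123, 64.8, 0, 0, 0.087], [0.06, -0.31, -0.123, 64.8, 0, 0, 0.087], [0.06, -0.31, -0.123, 64.8, 0, 0, 0.087], [0.06, -0.31, -0.123, 64.8, 0, 0, 0.087]],
  ],
)

```text
time_s: 2.1
position: [0.4935, 0.3231, 0.1628]
tcp_rot: [[0.0, -0.003, 1.0], [0.0, 1.0, 0.003], [-1.0, 0.0, 0.0]]
force: [0.1, -0.6, -0.5]
opening: 0.999
```

```bash
python3 - <<'E'
from h import *
import pickle
s=read_state();c=cap("wrist","w1.png");pickle.dump((c,s),open("w1.pkl","wb"))
a=c["pixels"][:,:,::-1]
print(s["position"],s["qvel"].round(2),proj(c,[[.494,.282,.02]]))
E
python3 plan.py 0.44 -0.04 0.25 -12
```

```text
[0.49354425 0.32310601 0.16280602] [-0.01 -0.04 -0.09  0.04 -0.03  0.2 ] [[322.2510016  223.31887993]]
pos [0.4936 0.323  0.1628] t 2.15 F [-0.4 -0.6  0.3] shift [-0.0873 -0.3629 -0.0544] rot [ 1.212e+01  1.000e-02 -1.000e-02] op 0.0875
```

View pics/w1.png

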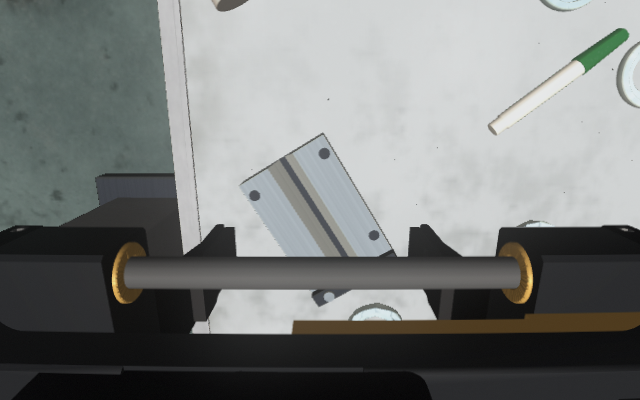

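The wrist picture shows the groove from (287,160) to about (345,250), with the far end and bar hidden by the gripper. I'll take a clearer view on the way to the stand.

```bash
python3 plan.py 0.475 0.215 0.17 -12
```

```text
pos [0.4936 0.323  0.1628] t 2.15 F [-0.4 -0.6  0.3] shift [-0.0072 -0.108  -0.0188] rot [ 1.212e+01  1.000e-02 -1.000e-02] op 0.0875
```

Emit:
play_rows(
  rows=[
    [[-0.007, -0.108, -0.019, 12, 0, 0, 0.087], [-0.007, -0.108, -0.019, 12, 0, 0, 0.087], [-0.007, -0.108, -0.019, 12, 0, 0, 0.087], [-0.007, -0.108, -0.019, 12, 0, 0, 0.087], [-0.007, -0.108, -0.019, 12, 0, 0, 0.087]],
  ],
)

```text
time_s: 2.65
position: [0.4759, 0.2152, 0.1699]
tcp_rot: [[0.002, 0.207, 0.978], [0.001, 0.978, -0.207], [-1.0, 0.001, 0.001]]
force: [-0.3, -0.1, 0.1]
opening: 0.999
```

```bash
python3 - <<'E'
from h import *
import pickle
s=read_state();c=cap("wrist","w2.png");pickle.dump((c,s),open("w2.pkl","wb"))
print(s["position"],s["qvel"].round(2),proj(c,[[.494,.282,.02]]))
a=c["pixels"][:,:,::-1]
u,v=proj(c,[[.494,.282,.02]])[0].astype(int)
y0=max(0,v-110);x0=max(0,u-140);print(x0,y0)
cv2.imwrite("pics/w2z.png",cv2.resize(a[y0:y0+200,x0:x0+266],None,fx=3,fy=3,interpolation=cv2.INTER_CUBIC))
E
python3 plan.py 0.44 -0.06 0.25 -12
```

```text
[0.47590563 0.21520327 0.1699184 ] [ 1.07  0.67 -0.68 -0.08  0.09 -0.1 ] [[325.99699857 101.11575028]]
185 0
pos [0.4759 0.2155 0.1698] t 2.7 F [ 0.8 -0.4 -0.1] shift [-0.0805 -0.2769  0.0219] rot [ 0.08  0.07 -0.06] op 0.0866
```

View pics/w2z.png

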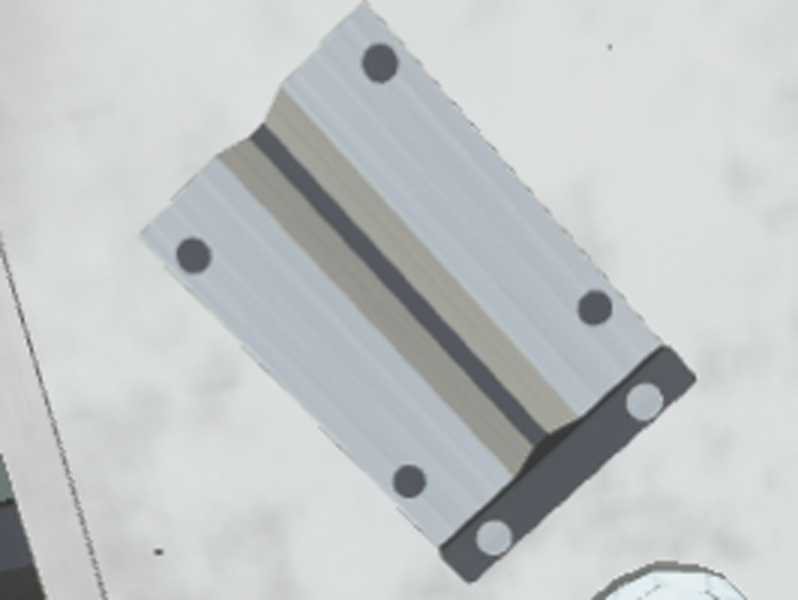

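```bash
python3 - <<'E'
from fit import *
import pickle
np.set_printoptions(precision=4,suppress=True)
c,s=pickle.load(open("w2.pkl","rb"))
z=lambda l:[(185+a/3-.33,b/3-.33) for a,b in l]
uv=z([(141,236),(366,2),(219,155),(283,90),(251,137),(264,124),(471,582),(695,380),(664,345),(441,548)])
L=np.array([(-70,-45,20),(-70,45,20),(-70,-13,20),(-70,13,20),(-70,-3,4),(-70,3,4),(70,-45,28),(70,45,28),(56,45,28),(56,-45,28)])/1e3
p,r=fit([(c,uv,L)],[.494,.282,-1]);print(p,np.degrees(p[2]));print(r)
d=np.array([np.cos(p[2]),np.sin(p[2])])
for l in(-.06,.046):print(l,p[:2]+d*l)
# also consider w1
c1,_=pickle.load(open("w1.pkl","rb"))
p1,r=fit([(c1,[(240,184),(323,134)],L[:2])],p);print("w1",r,p1)
E
```

```text
[ 0.493  0.281 -1.024] -58.67352686505079
[[-0.6727  0.2653]
 [-0.1035 -0.7655]
 [-0.7131 -0.0237]
 [-0.2143 -1.1939]
 [-0.2577  0.1378]
 [ 0.2017 -0.524 ]
 [ 0.0923  1.811 ]
 [ 2.1096  0.2979]
 [ 2.1069 -0.0978]
 [-0.4082  2.2364]]
-0.06 [0.4618 0.3323]
0.046 [0.5169 0.2418]
w1 [[-1.506   0.6719]
 [ 1.3289 -0.5277]] [ 0.4926  0.2816 -1.035 ]
```

Emit:
play_rows(
  rows=[
    [[-0.08, -0.276, 0.022, 0, 0, 0, 0.087], [-0.08, -0.276, 0.022, 0, 0, 0, 0.087], [-0.08, -0.276, 0.022, 0, 0, 0, 0.087], [-0.08, -0.276, 0.022, 0, 0, 0, 0.087], [-0.08, -0.276, 0.022, 0, 0, 0, 0.087], [-0.08, -0.276, 0.022, 0, 0, 0, 0.087], [-0.08, -0.276, 0.022, 0, 0, 0, 0.087], [-0.08, -0.276, 0.022, 0, 0, 0, 0.087]],
  ],
)

```text
time_s: 3.5
position: [0.4401, -0.0602, 0.2498]
tcp_rot: [[0.001, 0.208, 0.978], [0.0, 0.978, -0.208], [-1.0, 0.001, 0.001]]
force: [-0.6, 0.1, 0.6]
opening: 1.001
```

```bash
python3 - <<'E'
from h import *
import pickle
s=read_state();c=cap("wrist","w3.png");pickle.dump((c,s),open("w3.pkl","wb"))
print(s["position"],s["qvel"].round(2),proj(c,[[.435,-.062,.133]]))
for t in ("stylus","stylus_grip"):
  for r in trace("wrist",t)[:2]: print(t,r["p"],r["at"],r["mask"].sum())
E
```

```text
[ 0.4401428  -0.06015612  0.24975229] [ 2.05  0.4   1.53  0.03  0.19 -0.04] [[316.13320922 190.74592457]]
stylus 0.75 [315.6, 176.9] 1366
stylus_grip 0.95 [314.1, 175.9] 1339
```

View pics/w3.png

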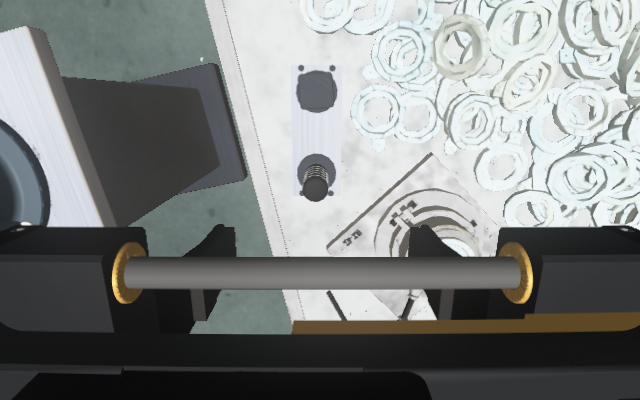

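The stylus handle top is near (315,189), its collar near (316,171) and the punch at (317,92). I'll zoom in and refine.

```bash
python3 - <<'E'
from h import *
import pickle
c,s=pickle.load(open("w3.pkl","rb"))
a=c["pixels"][:,:,::-1]
cv2.imwrite("pics/w3z.png",cv2.resize(a[60:215,270:365],None,fx=4,fy=4,interpolation=cv2.INTER_CUBIC)[:600])
E
```

```text
(no output)
```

View pics/w3z.png

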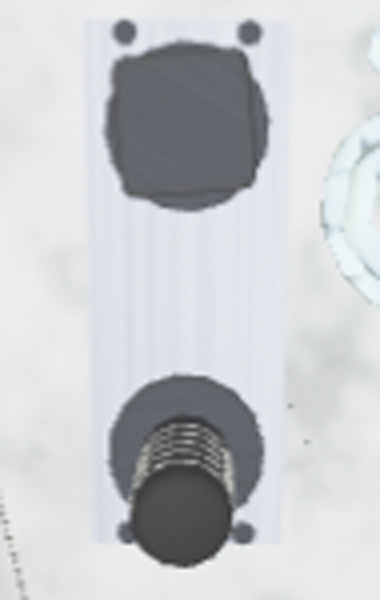

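```bash
python3 - <<'E'
from fit import *
import pickle
np.set_printoptions(precision=4,suppress=True)
c,s=pickle.load(open("w3.pkl","rb"))
z=lambda l:[(270+a/4-.375,60+b/4-.375) for a,b in l]
print("top",onz(c,z([(182,517)]),.133),"collar",onz(c,z([(186.5,452)]),.066))
L=np.array([(-25,65,60),(25,65,60),(25,-65,60),(-25,-65,60)])/1e3
p,r=fit([(c,z([(85,20),(292,20),(291,543),(92,543)]),L)],[.44,-.02,-.21]);print(p,np.degrees(p[2]));print(r)
cc,ss=np.cos(p[2]),np.sin(p[2]);print("hole",p[0]+ss*.04,p[1]-cc*.04)
# groove lateral from w2
c,s=pickle.load(open("w2.pkl","rb"))
z=lambda l:[(185+a/3-.33,b/3-.33) for a,b in l]
e=onz(c,z([(219,155),(514,475),(283,90),(578,414)]),.02);print(e)
f=onz(c,z([(251,137),(533,447),(264,124),(546,435)]),.004);print(f)
for q in(e,f):
  m=(q[:2]+q[2:])/2;d=m[1]-m[0];print("mid",m[:,:2],np.degrees(np.arctan2(d[1],d[0])),np.linalg.norm(d))
print(onz(c,z([(664,345),(441,548)]),.028), "near face")
E
```

```text
top [[ 0.4345 -0.0603  0.133 ]] collar [[ 0.4345 -0.0604  0.066 ]]
[ 0.4436 -0.0221 -0.2085] -11.94467983036898
[[-0.2174 -0.022 ]
 [ 0.2599 -0.1262]
 [-1.1296  0.0278]
 [ 0.9971  0.1322]]
hole 0.4353660242247333 -0.0612779143790096
[[0.446  0.3339 0.02  ]
 [0.5104 0.2275 0.02  ]
 [0.4676 0.3467 0.02  ]
 [0.5324 0.2415 0.02  ]]
[[0.4543 0.3393 0.004 ]
 [0.5189 0.2321 0.004 ]
 [0.4589 0.342  0.004 ]
 [0.5236 0.235  0.004 ]]
mid [[0.4568 0.3403]
 [0.5214 0.2345]] -58.6161279575743 0.12393653138071564
mid [[0.4566 0.3407]
 [0.5213 0.2335]] -58.87695555670958 0.12517159780546547
[[0.5587 0.2569 0.028 ]
 [0.4844 0.2118 0.028 ]] near face
```

```bash
python3 plan.py .4345 -.0604 .15 -12;python3 plan.py .4345 -.0604 .084 -12
```

```text
pos [ 0.4393 -0.0586  0.2491] t 3.65 F [-0.9 -0.3 -0. ] shift [ 0.0991 -0.0028 -0.0042] rot [ 0.15 -0.07 -0.04] op 0.087
pos [ 0.4393 -0.0586  0.2491] t 3.65 F [-0.9 -0.3 -0. ] shift [ 0.1651 -0.0028 -0.0041] rot [ 0.15 -0.07 -0.04] op 0.087
```

Emit:
play_rows(
  rows=[
    [[0.05, -0.003, -0.004, 0, 0, 0, 0.087], [0.09, -0.003, -0.004, 0, 0, 0, 0.087], [0.1, -0.003, -0.004, 0, 0, 0, 0.087], [0.1, -0.003, -0.004, 0, 0, 0, 0.087], [0.1, -0.003, -0.004, 0, 0, 0, 0.087]],
  ],
)

```text
time_s: 4.15
position: [0.436, -0.0621, 0.1504]
tcp_rot: [[0.002, 0.207, 0.978], [-0.001, 0.978, -0.207], [-1.0, -0.0, 0.002]]
force: [-0.4, -0.8, 0.8]
opening: 0.998
```

```bash
python3 plan.py .4345 -.0604 .084 -12; python3 plan.py .4345 -.0604 .084 -12;  python3 - <<'E'
from h import *
c=cap("wrist","w4.png");print(proj(c,[[.4345,-.0604,.133]]))
E
```

```text
pos [ 0.436  -0.0621  0.1504] t 4.15 F [-0.4 -0.8  0.8] shift [ 0.0664  0.0014 -0.0019] rot [0.08 0.1  0.01] op 0.0869
pos [ 0.436  -0.0621  0.1504] t 4.15 F [-0.4 -0.8  0.8] shift [ 0.0664  0.0014 -0.0019] rot [0.08 0.1  0.01] op 0.0869
[[318.81639367 228.84850027]]
```

View pics/w4.png

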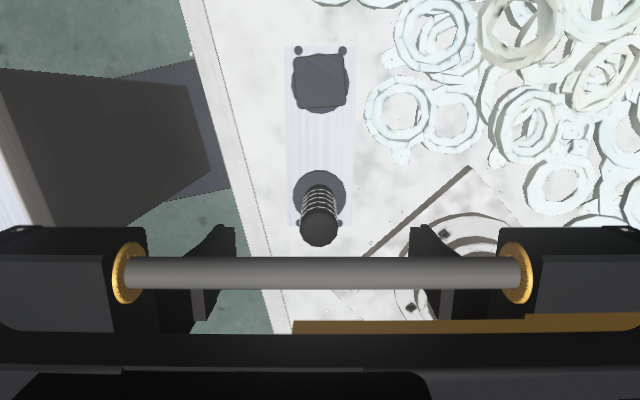

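```bash
cat > cmd.py <<'E'
from h import *
from scipy.spatial.transform import Rotation as Ro
import json,sys,os
# log of reached final rows per call
def cmdpose(log):
    R=Ro.from_matrix([[0,-np.sin(a),np.cos(a)] if i==0 else ([0,np.cos(a),np.sin(a)] if i==1 else [-1,0,0]) for a in [np.radians(64.801)] for i in range(3)])
    p=np.array([.266,.566,.223])
    for l in log:
        p=p+R.apply(l[:3]); R=R*Ro.from_rotvec(l[3:6],degrees=True)
    return p,R
L=json.load(open("log.json")) if os.path.exists("log.json") else []
def add(*rows):
    L.extend(rows); json.dump(L,open("log.json","w"))
def to(P,yaw):
    p,R=cmdpose(L);c,q=np.cos(np.radians(yaw)),np.sin(np.radians(yaw))
    G=Ro.from_matrix([[0,-q,c],[0,c,q],[-1,0,0]])
    print("cmd",p.round(4),"shift",R.inv().apply(np.array(P)-p).round(4),"rot",(R.inv()*G).as_rotvec(degrees=True).round(2))
def meas():
    s=read_state();print("meas",s["position"].round(4),"t",round(s["time_s"],2),"F",s["force"].round(1),"op",round(s["opening"]*.087,4),"qv",abs(s["qvel"]).max().round(2));return s
E
python3 - <<'E'
from cmd import *
E
mv cmd.py ctl.py
python3 - <<'E'
from ctl import *
add([.06,-.31,-.123,64.8,0,0],[-.007,-.108,-.019,12,0,0],[-.08,-.276,.022,0,0,0],[.1,-.003,-.004,0,0,0])
to([.4345,-.0604,.084],-12);meas()
for i in range(3): capture("side"); meas()
E
```

```text
cmd [ 0.4347 -0.0619  0.15  ] shift [ 0.066   0.0014 -0.0005] rot [0. 0. 0.]
meas [ 0.4363 -0.0624  0.1508] t 4.2 F [ 0.2 -0.   0.3] op 0.0872 qv 0.89
meas [ 0.4363 -0.0626  0.1511] t 4.25 F [ 1.   1.3 -0.1] op 0.0869 qv 0.41
meas [ 0.4362 -0.0627  0.1511] t 4.3 F [ 0.4 -0.6 -0.4] op 0.0872 qv 0.4
meas [ 0.436  -0.0627  0.151 ] t 4.35 F [-0.1  0.6  1. ] op 0.0871 qv 0.44
```

Emit:
play_rows(
  rows=[
    [[0.03, 0.002, -0.002, 0, 0, 0, 0.087], [0.055, 0.002, -0.002, 0, 0, 0, 0.087], [0.067, 0.002, -0.002, 0, 0, 0, 0.087], [0.067, 0.002, -0.002, 0, 0, 0, 0.087], [0.067, 0.002, -0.002, 0, 0, 0, 0.087], [0.067, 0.002, -0.002, 0, 0, 0, 0.087]],
  ],
)

```text
time_s: 4.95
position: [0.4341, -0.0604, 0.0836]
tcp_rot: [[0.002, 0.208, 0.978], [-0.001, 0.978, -0.208], [-1.0, -0.0, 0.002]]
force: [-0.6, 0.7, -0.3]
opening: 1.001
```

```bash
python3 - <<'E'
from ctl import *
add([.067,.002,-.002,0,0,0])
meas();to([.4345,-.0604,.084],-12)
c=cap("wrist","w5.png");meas()
E
```

```text
meas [ 0.4341 -0.0604  0.0836] t 4.95 F [-0.6  0.7 -0.3] op 0.0871 qv 0.24
cmd [ 0.4332 -0.0596  0.083 ] shift [-0.001  -0.0006  0.0015] rot [0. 0. 0.]
meas [ 0.4341 -0.0604  0.0836] t 5.0 F [ 0.4 -0.4 -0.4] op 0.0874 qv 0.24
```

View pics/w5.png

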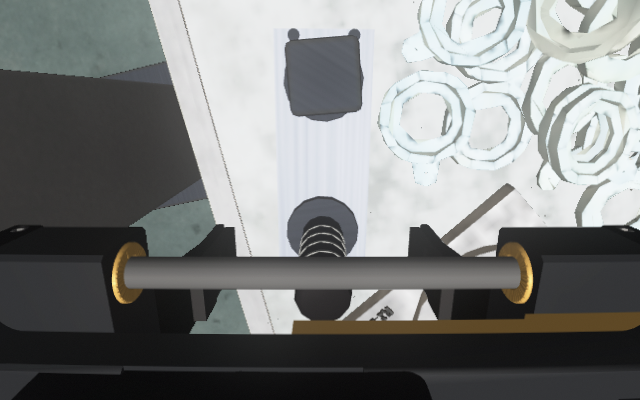

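The handle at column 323 sits midway between the fingers, so I'll close the gripper.

Emit:
play_rows(
  rows=[
    [[0, 0, 0, 0, 0, 0, 0.01], [0, 0, 0, 0, 0, 0, 0.01], [0, 0, 0, 0, 0, 0, 0.01], [0, 0, 0, 0, 0, 0, 0.01], [0, 0, 0, 0, 0, 0, 0.01], [0, 0, 0, 0, 0, 0, 0.01], [0, 0, 0, 0, 0, 0, 0.01], [0, 0, 0, 0, 0, 0, 0.01], [0, 0, 0, 0, 0, 0, 0.01], [0, 0, 0, 0, 0, 0, 0.01]],
  ],
)

```text
time_s: 6.0
position: [0.4333, -0.0601, 0.0825]
tcp_rot: [[0.0, 0.208, 0.978], [-0.0, 0.978, -0.208], [-1.0, -0.0, 0.0]]
force: [0.1, 0.2, -1.4]
opening: 0.246
```

```bash
python3 - <<'E'
from ctl import *
meas()
E
```

```text
meas [ 0.4333 -0.0601  0.0825] t 6.0 F [ 0.1  0.2 -1.4] op 0.0214 qv 0.12
```

Emit:
play_rows(
  rows=[
    [[-0.01, 0, 0, 0, 0, 0, 0.01], [-0.03, 0, 0, 0, 0, 0, 0.01], [-0.05, 0, 0, 0, 0, 0, 0.01], [-0.08, 0, 0, 0, 0, 0, 0.01], [-0.1, 0, 0, 0, 0, 0, 0.01], [-0.11, 0, 0, 0, 0, 0, 0.01], [-0.11, 0, 0, 0, 0, 0, 0.01], [-0.11, 0, 0, 0, 0, 0, 0.01]],
  ],
)

```text
time_s: 6.8
position: [0.4326, -0.0598, 0.1922]
tcp_rot: [[-0.001, 0.208, 0.978], [0.0, 0.978, -0.208], [-1.0, 0.0, -0.001]]
force: [-0.4, -0.1, -0.9]
opening: 0.247
```

```bash
python3 - <<'E'
from ctl import *
add([-.11,0,0,0,0,0])
meas();to([.462,.3315,.15],-58.7)
c=cap("wrist","w6.png");c=cap("side","s6.png");meas()
cv2.imwrite("pics/s6z.png",cv2.resize(c["pixels"][100:340,200:420,::-1],None,fx=2.5,fy=2.5))
s=read_state();print(s["position"]-s["tcp_rot"][:,0]*0.019)
E
```

```text
meas [ 0.4326 -0.0598  0.1922] t 6.8 F [-0.4 -0.1 -0.9] op 0.0215 qv 1.1
cmd [ 0.4332 -0.0596  0.193 ] shift [ 0.043   0.3885 -0.0531] rot [46.7  0.   0. ]
meas [ 0.4324 -0.0597  0.1916] t 6.9 F [-0.7  0.4 -1.7] op 0.0216 qv 0.39
[ 0.4324139  -0.05971035  0.21058497]
```

View pics/w6.png

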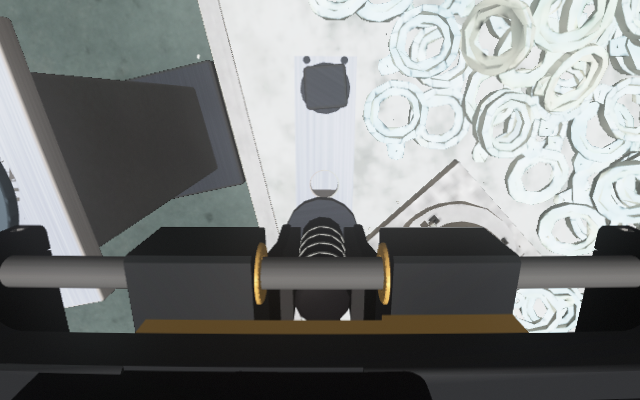

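View pics/s6z.png

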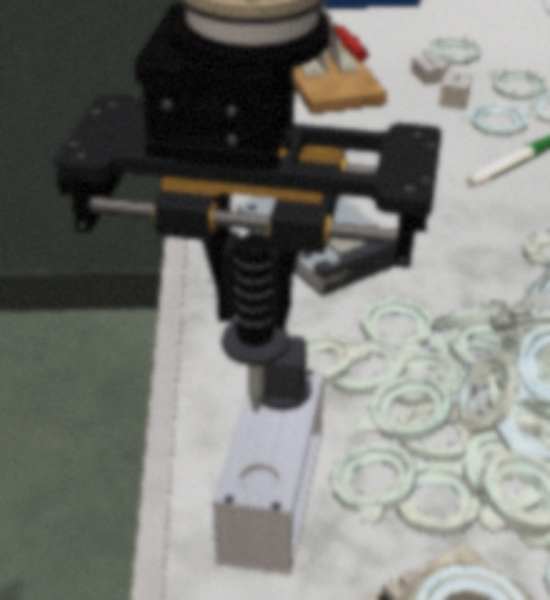

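The stylus is held upright, its collar at (322,228) as it was before the lift. Next I'll move over the groove start, staying high past the punch.

Emit:
play_rows(
  rows=[
    [[-0.005, 0.388, -0.053, 46.7, 0, 0, 0.01], [-0.005, 0.388, -0.053, 46.7, 0, 0, 0.01], [-0.005, 0.388, -0.053, 46.7, 0, 0, 0.01], [-0.005, 0.388, -0.053, 46.7, 0, 0, 0.01], [-0.005, 0.388, -0.053, 46.7, 0, 0, 0.01], [-0.005, 0.388, -0.053, 46.7, 0, 0, 0.01], [-0.005, 0.388, -0.053, 46.7, 0, 0, 0.01], [0.043, 0.388, -0.053, 46.7, 0, 0, 0.01], [0.043, 0.388, -0.053, 46.7, 0, 0, 0.01], [0.06, 0.388, -0.053, 46.7, 0, 0, 0.01], [0.06, 0.388, -0.053, 46.7, 0, 0, 0.01], [0.06, 0.388, -0.053, 46.7, 0, 0, 0.01]],
  ],
)

```text
time_s: 8.1
position: [0.4611, 0.3298, 0.1313]
tcp_rot: [[-0.003, 0.854, 0.52], [-0.002, 0.52, -0.854], [-1.0, -0.004, -0.0]]
force: [0.9, 0.8, -1.1]
opening: 0.247
```

```bash
python3 - <<'E'
from ctl import *
add([.06,.388,-.053,46.7,0,0])
meas();c=cap("wrist","w7.png");d=cap("side","s7.png");e=cap("scene","c7.png");s=meas()
to([.462,.3315,.15],-58.7)
print("tip proj",[proj(k,[s["position"]+s["tcp_rot"][:,0]*.0745]).round(1) for k in(c,d,e)])
G=np.array([[.4567,.3405,.02],[.5216,.2344,.02],[.4621,.3315,.02]])
print([proj(k,G).round(1).tolist() for k in(c,d,e)])
for n,k in(("d7",d),("e7",e)):
  u,v=proj(k,G[2:])[0].astype(int);cv2.imwrite(f"pics/{n}.png",cv2.resize(k["pixels"][v-70:v+50,u-70:u+90,::-1],None,fx=5,fy=5,interpolation=cv2.INTER_CUBIC));print(n,u-70,v-70)
E
```

```text
meas [0.4611 0.3298 0.1313] t 8.1 F [ 0.9  0.8 -1.1] op 0.0215 qv 2.02
meas [0.4628 0.3297 0.1334] t 8.25 F [-1.1 -0.8 -0.7] op 0.0212 qv 0.58
cmd [0.462 0.331 0.133] shift [-0.017   0.0003 -0.0004] rot [0. 0. 0.]
tip proj [array([[323. , 200.3]]), array([[313.4, 163.6]]), array([[253.9, 168.1]])]
[[[307.6, 186.4], [460.5, 186.0], [320.6, 186.4]], [[310.6, 175.4], [341.6, 201.2], [313.0, 177.4]], [[250.9, 178.7], [298.5, 186.2], [254.9, 179.3]]]
d7 242 107
e7 184 109
```

View pics/w7.png

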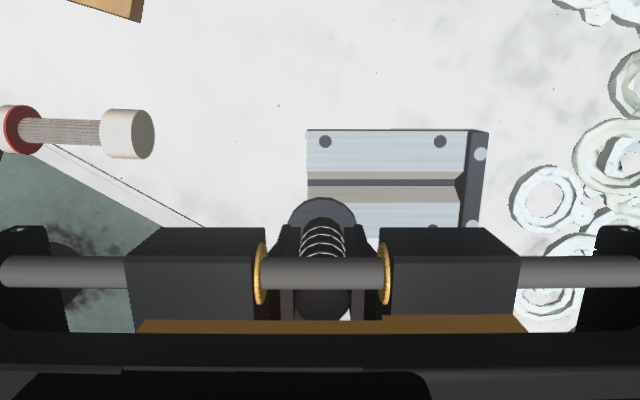

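View pics/d7.png

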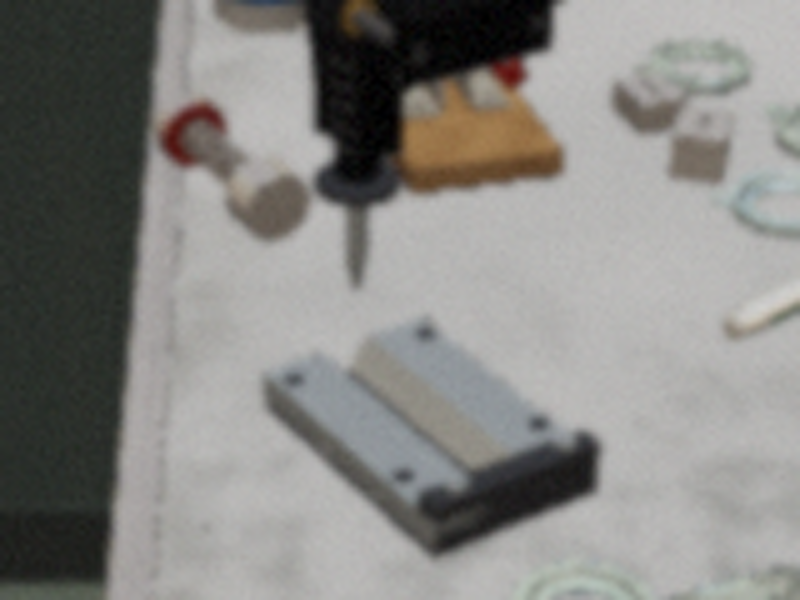

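View pics/e7.png

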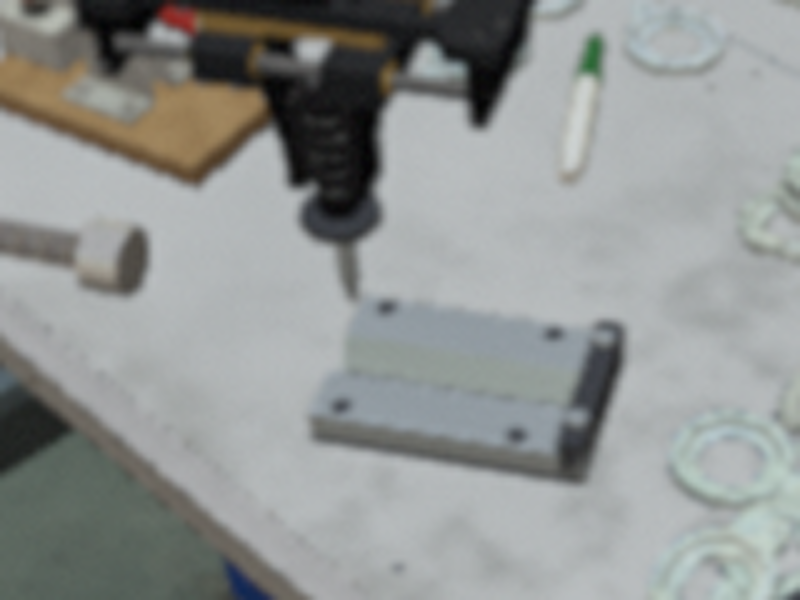

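```bash
python3 - <<'E'
from h import *
H=np.load("wristH.npy");c=capture("wrist");_,_,K,k=cam(c)
im=cv2.cvtColor(c["pixels"],cv2.COLOR_RGB2GRAY)
a=np.linspace(0,2*np.pi,200)
for y0 in(-.002,0,.002):
  for xx in (.0165,.0225):
    P=np.c_[np.full(200,xx),y0+.02*np.cos(a),.02*np.sin(a)]
    q=cv2.projectPoints(P,H[:3,:3],H[:3,3],K,np.array([k,0,0,0.]))[0].reshape(-1,2)
    print(y0,xx,q.min(0),q.max(0))
print(im[185:215,322].tolist())
g=im[218,270:375];print(g.tolist())
print("groove", im[125:240,312].tolist()); print(im[160:215,420].tolist())
E
```

```text
-0.002 0.0165 [286.06138978 200.93859825] [358.595696  268.6138861]
-0.002 0.0225 [287.1017632 197.8685684] [357.51745816 263.78582933]
0 0.0165 [285.96127771 197.35098732] [358.69720011 265.40760364]
0 0.0225 [287.00760848 194.38076093] [357.61285634 260.6573102 ]
0.002 0.0165 [285.86081017 193.74322426] [358.79906148 262.18323864]
0.002 0.0225 [286.91313184 190.87400681] [357.7085777  257.51171819]
[95, 94, 108, 156, 161, 161, 161, 163, 164, 162, 158, 161, 85, 63, 66, 88, 91, 90, 89, 89, 90, 91, 90, 90, 88, 88, 88, 88, 89, 90]
[227, 228, 228, 228, 228, 227, 227, 227, 227, 227, 227, 227, 227, 228, 227, 227, 227, 227, 227, 158, 87, 89, 92, 93, 93, 92, 92, 91, 91, 91, 91, 91, 90, 91, 90, 91, 90, 90, 89, 89, 89, 88, 89, 88, 71, 63, 54, 46, 42, 43, 42, 43, 42, 42, 43, 44, 44, 44, 48, 47, 58, 80, 88, 87, 86, 86, 85, 86, 86, 86, 86, 86, 86, 87, 86, 86, 86, 86, 86, 85, 86, 87, 86, 85, 72, 169, 195, 195, 194, 194, 195, 194, 195, 194, 195, 195, 195, 194, 195, 195, 195, 195, 195, 194, 194]
groove [232, 231, 231, 230, 230, 231, 146, 111, 153, 196, 201, 201, 200, 200, 199, 200, 204, 207, 207, 204, 201, 200, 201, 202, 202, 203, 204, 203, 199, 200, 201, 204, 208, 205, 202, 203, 204, 203, 202, 203, 204, 207, 207, 203, 200, 199, 203, 204, 184, 169, 170, 170, 170, 172, 173, 172, 107, 99, 97, 97, 97, 95, 109, 156, 161, 161, 162, 163, 164, 162, 159, 162, 164, 112, 67, 65, 83, 91, 92, 91, 90, 91, 92, 91, 90, 87, 88, 89, 89, 91, 91, 90, 89, 89, 72, 45, 42, 42, 43, 41, 41, 42, 49, 107, 135, 52, 38, 38, 38, 44, 63, 167, 105, 42, 34]
[199, 198, 195, 197, 202, 202, 201, 201, 201, 200, 200, 203, 200, 175, 171, 171, 171, 170, 169, 171, 152, 102, 93, 93, 93, 92, 92, 123, 161, 164, 162, 162, 164, 164, 162, 161, 162, 163, 162, 164, 164, 163, 163, 162, 191, 198, 198, 198, 199, 198, 197, 200, 201, 198, 198]
```

```bash
python3 - <<'E'
from h import *
s=read_state();c=capture("wrist");H=np.load("wristH.npy");_,_,K,k=cam(c)
R=s["tcp_rot"];p=s["position"]
print(p)
for col,rows,z in((420,(172.5,203.8),.02),(420,(180.5,186.9),.004),(312,(172.8,201.),.02),(312,(180.6,187.4),.004)):
  # pure tool frame
  n=cv2.undistortPoints(np.array([(col,r) for r in rows],float).reshape(-1,1,2),K,np.array([k,0,0,0.])).reshape(-1,2)
  d=np.c_[n,np.ones(2)]@H[:3,:3]; o=-H[:3,:3].T@H[:3,3]
  x=p[2]-z
  print(col,z,(o+d*((x-o[0])/d[:,0])[:,None]).round(4).tolist(), (onz(c,[(col,r) for r in rows],z)).round(4).tolist())
E
```

```text
[0.46285862 0.32980635 0.13354097]
420 0.02 [[0.1135, 0.0134, 0.0794], [0.1135, -0.0131, 0.0813]] [[0.5156, 0.2685, 0.02], [0.494, 0.2532, 0.02]]
420 0.004 [[0.1295, 0.003, 0.0845], [0.1295, -0.0027, 0.0849]] [[0.5095, 0.2588, 0.004], [0.5048, 0.2555, 0.004]]
312 0.02 [[0.1135, 0.0131, -0.0082], [0.1135, -0.0107, -0.0084]] [[0.4701, 0.3432, 0.02], [0.4497, 0.3311, 0.02]]
312 0.004 [[0.1295, 0.0029, -0.0087], [0.1295, -0.0031, -0.0087]] [[0.4611, 0.3384, 0.004], [0.456, 0.3353, 0.004]]
```

Emit:
play_rows(
  rows=[
    [[0.01, 0, -0.002, 0, 0, 0, 0.01], [0.025, 0, -0.002, 0, 0, 0, 0.01], [0.035, 0, -0.002, 0, 0, 0, 0.01], [0.04, 0, -0.002, 0, 0, 0, 0.01], [0.04, 0, -0.002, 0, 0, 0, 0.01], [0.04, 0, -0.002, 0, 0, 0, 0.01], [0.04, 0, -0.002, 0, 0, 0, 0.01]],
  ],
)

```text
time_s: 9.05
position: [0.4615, 0.3324, 0.093]
tcp_rot: [[0.001, 0.854, 0.52], [0.0, 0.52, -0.854], [-1.0, 0.001, 0.0]]
force: [0.0, -0.2, -1.5]
opening: 0.244
```

```bash
python3 - <<'E'
from ctl import *
add([.04,0,-.002,0,0,0])
meas();c=cap("wrist","w8.png");d=cap("side","s8.png");s=meas()
p0=np.array([.46285862,.32980635]);q=s["position"][:2]-p0;print("lat",q@[.8545,.5195],"along",q@[.5195,-.8545],"tipz",s["position"][2]-.0745);print(s["tcp_rot"].round(4))
u,v=313,177;cv2.imwrite("pics/d8.png",cv2.resize(d["pixels"][v-70:v+50,u-70:u+90,::-1],None,fx=5,fy=5,interpolation=cv2.INTER_CUBIC))
E
```

```text
meas [0.4615 0.3324 0.093 ] t 9.05 F [ 0.  -0.2 -1.5] op 0.0212 qv 0.22
meas [0.4614 0.3324 0.0931] t 9.15 F [-0.1 -0.4 -2.1] op 0.0214 qv 0.09
lat 9.871074259360051e-05 along -0.0029942960132086477 tipz 0.018570614191636706
[[ 1.000e-03  8.544e-01  5.196e-01]
 [ 5.000e-04  5.196e-01 -8.544e-01]
 [-1.000e+00  1.100e-03  1.000e-04]]
```

View pics/w8.png

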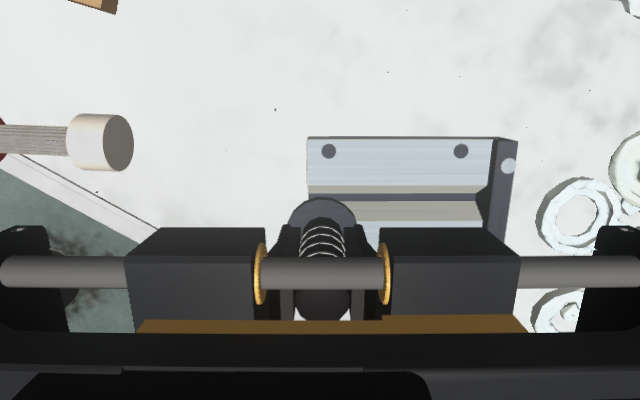

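View pics/d8.png

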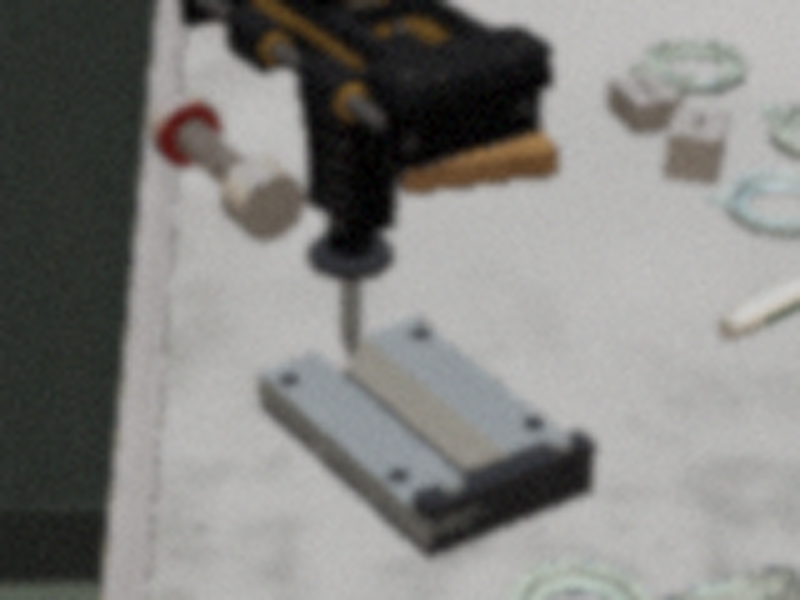

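```bash
python3 - <<'E'
from h import *
s=read_state();c=capture("wrist");H=np.load("wristH.npy");_,_,K,k=cam(c);p=s["position"];o=-H[:3,:3].T@H[:3,3]
im=cv2.cvtColor(c["pixels"],cv2.COLOR_RGB2GRAY)
def tool(uv,z):
  n=cv2.undistortPoints(np.array(uv,float).reshape(-1,1,2),K,np.array([k,0,0,0.])).reshape(-1,2)
  d=np.c_[n,np.ones(len(n))]@H[:3,:3];x=p[2]-z;return (o+d*((x-o[0])/d[:,0])[:,None]).round(4)
for col in(400,450):
  g=im[175:240,col].astype(float);print(col,[(175+i,int(g[i])) for i in range(64) if abs(g[i+1]-g[i])>14])
print([(i,int(im[195,i])) for i in range(300,520) if abs(int(im[195,i+1])-int(im[195,i]))>14])
np.save("toolfn.npy",p)
for col in(400,450): print(tool([(col,184.5),(col,220.5)],.02),tool([(col,193.5),(col,201)],.004))
print(tool([(307,160),(505,137),(487,200),(475,195)],.02))
E
```

```text
400 [(184, 201), (192, 171), (193, 117), (200, 90), (220, 168), (226, 195), (227, 110)]
450 [(184, 201), (192, 170), (193, 114), (200, 88), (220, 169), (226, 195), (227, 106)]
[(307, 232), (308, 161), (474, 90), (475, 74), (490, 51), (509, 91), (510, 135), (511, 201)]
[[ 0.0731  0.0132  0.0543]
 [ 0.0731 -0.0133  0.0559]] [[ 0.0891  0.0024  0.0584]
 [ 0.0891 -0.0035  0.0587]]
[[ 0.0731  0.0133  0.0894]
 [ 0.0731 -0.0134  0.092 ]] [[ 0.0891  0.0024  0.0962]
 [ 0.0891 -0.0035  0.0967]]
[[ 0.0731  0.0305 -0.0104]
 [ 0.0731  0.0464  0.124 ]
 [ 0.0731  0.0019  0.117 ]
 [ 0.0731  0.0056  0.108 ]]
```

Emit:
play_rows(
  rows=[
    [[0.003, 0, 0, 0, 0, 0, 0.01], [0.006, 0, 0, 0, 0, 0, 0.01], [0.009, 0, 0, 0, 0, 0, 0.01], [0.012, 0, 0, 0, 0, 0, 0.01], [0.012, 0, 0, 0, 0, 0, 0.01], [0.012, 0, 0, 0, 0, 0, 0.01], [0.012, 0, 0, 0, 0, 0, 0.01]],
  ],
)

```text
time_s: 9.9
position: [0.4611, 0.3322, 0.0806]
tcp_rot: [[0.0, 0.855, 0.519], [0.0, 0.519, -0.855], [-1.0, 0.0, -0.0]]
force: [0.0, 0.1, -0.8]
opening: 0.247
```

```bash
python3 - <<'E'
from ctl import *
add([.012,0,0,0,0,0])
meas();d=cap("scene","c9.png");s=meas()
p0=np.array([.46285862,.32980635]);q=s["position"][:2]-p0;print("lat",q@[.8545,.5195],"along",q@[.5195,-.8545],"tipz",s["position"][2]-.0745,s["moment"])
u,v=254,179;cv2.imwrite("pics/d9.png",cv2.resize(d["pixels"][v-70:v+50,u-70:u+90,::-1],None,fx=5,fy=5,interpolation=cv2.INTER_CUBIC))
E
```

```text
meas [0.4611 0.3322 0.0806] t 9.9 F [ 0.   0.1 -0.8] op 0.0215 qv 0.12
meas [0.4611 0.3322 0.0806] t 9.95 F [-0.4 -0.7 -1.4] op 0.0211 qv 0.09
lat -0.00021336558857142974 along -0.0029877291184695056 tipz 0.00612461426561782 [-0.07980509  0.16414401 -0.02138531]
```

View pics/d9.png

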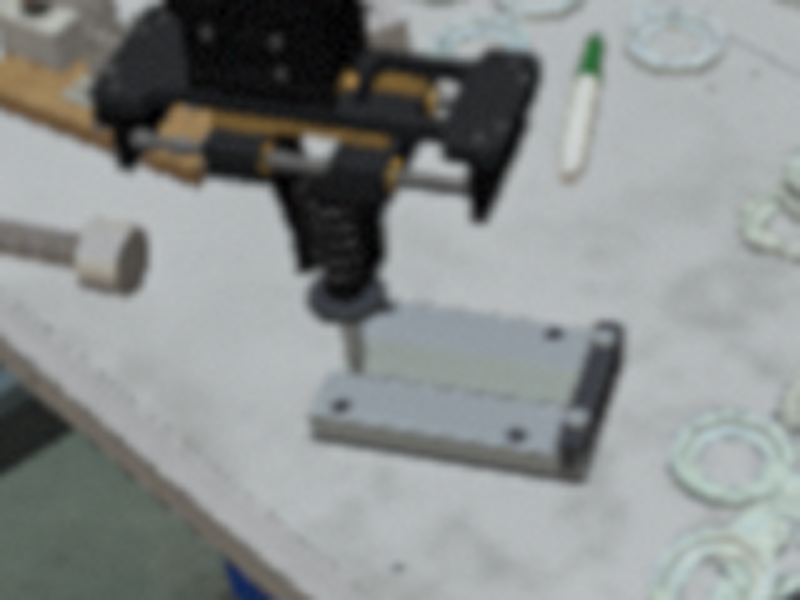

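The tip is in the groove, about 2 mm above the floor, with no contact force. Now I'll trace at 3 mm per row, which is 3 cm/s.

Emit:
play_rows(
  rows=[
    [[0, 0, 0.003, 0, 0, 0, 0.01], [0, 0, 0.006, 0, 0, 0, 0.01], [0, 0, 0.009, 0, 0, 0, 0.01], [0, 0, 0.012, 0, 0, 0, 0.01], [0, 0, 0.015, 0, 0, 0, 0.01], [0, 0, 0.018, 0, 0, 0, 0.01], [0, 0, 0.021, 0, 0, 0, 0.01], [0, 0, 0.024, 0, 0, 0, 0.01], [0, 0, 0.027, 0, 0, 0, 0.01], [0, 0, 0.03, 0, 0, 0, 0.01], [0, 0, 0.033, 0, 0, 0, 0.01], [0, 0, 0.036, 0, 0, 0, 0.01]],
  ],
)

```text
time_s: 11.15
position: [0.4799, 0.3012, 0.0805]
tcp_rot: [[-0.0, 0.854, 0.52], [0.0, 0.52, -0.854], [-1.0, -0.0, -0.0]]
force: [-0.4, 0.2, -1.1]
opening: 0.245
```

```bash
python3 - <<'E'
from ctl import *
add([0,0,.036,0,0,0])
s=meas()
p0=np.array([.46285862,.32980635]);q=s["position"][:2]-p0;print("lat",q@[.8545,.5195],"along",q@[.5195,-.8545],"tipz",s["position"][2]-.0745)
E
```

```text
meas [0.4799 0.3012 0.0805] t 11.15 F [-0.4  0.2 -1.1] op 0.0213 qv 3.08
lat -0.00030571018520836985 along 0.03324319480453937 tipz 0.006038145505283074
```

Emit:
play_rows(
  rows=[
    [[0, 0, 0.003, 0, 0, 0, 0.01], [0, 0, 0.006, 0, 0, 0, 0.01], [0, 0, 0.009, 0, 0, 0, 0.01], [0, 0, 0.012, 0, 0, 0, 0.01], [0, 0, 0.015, 0, 0, 0, 0.01], [0, 0, 0.018, 0, 0, 0, 0.01], [0, 0, 0.021, 0, 0, 0, 0.01], [0, 0, 0.024, 0, 0, 0, 0.01], [0, 0, 0.027, 0, 0, 0, 0.01], [0, 0, 0.03, 0, 0, 0, 0.01], [0, 0, 0.033, 0, 0, 0, 0.01], [0, 0, 0.036, 0, 0, 0, 0.01]],
  ],
)

```text
time_s: 12.35
position: [0.4986, 0.2705, 0.0805]
tcp_rot: [[0.0, 0.854, 0.519], [-0.0, 0.519, -0.854], [-1.0, -0.0, 0.0]]
force: [0.1, -0.5, -1.1]
opening: 0.249
```

```bash
python3 - <<'E'
from ctl import *
add([0,0,.036,0,0,0])
s=meas()
p0=np.array([.46285862,.32980635]);q=s["position"][:2]-p0;print("lat",q@[.8545,.5195],"along",q@[.5195,-.8545],"tipz",s["position"][2]-.0745)
cap("wrist","w10.png")
E
```

```text
meas [0.4986 0.2705 0.0805] t 12.35 F [ 0.1 -0.5 -1.1] op 0.0216 qv 3.02
lat -0.00029902586575930227 along 0.06926771034164164 tipz 0.0060450042723656505
```

View pics/w10.png

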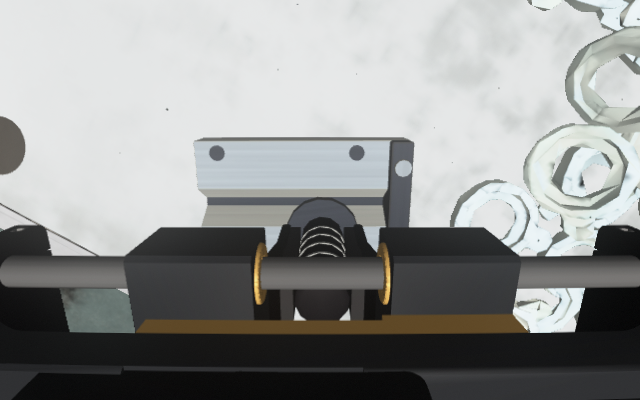

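```bash
python3 - <<'E'
from h import *
s=read_state();H=np.load("wristH.npy");c=capture("wrist");_,_,K,k=cam(c);p=s["position"];o=-H[:3,:3].T@H[:3,3]
im=cv2.cvtColor(c["pixels"],cv2.COLOR_RGB2GRAY)
for r in(150,175,190): print(r,[(i,int(im[r,i]),int(im[r,i+1])) for i in range(375,425) if abs(int(im[r,i+1])-int(im[r,i]))>12])
def tool(uv,z):
  n=cv2.undistortPoints(np.array(uv,float).reshape(-1,1,2),K,np.array([k,0,0,0.])).reshape(-1,2)
  d=np.c_[n,np.ones(len(n))]@H[:3,:3];x=p[2]-z;return (o+d*((x-o[0])/d[:,0])[:,None]).round(4)
print(p,tool([(389.5,175)],.02),tool([(391.5,175)],.028),tool([(386.5,198)],.004))
E
```

```text
150 [(387, 203, 150), (388, 150, 83), (389, 83, 65), (390, 65, 85), (412, 97, 220)]
175 [(386, 195, 140), (387, 140, 76), (388, 76, 59), (389, 59, 83), (396, 92, 141), (397, 141, 188), (406, 196, 125), (407, 125, 98), (410, 95, 141), (411, 141, 222)]
190 [(385, 169, 97), (386, 97, 56), (388, 54, 75), (409, 93, 134), (410, 134, 208)]
[0.49888263 0.27014348 0.08054502] [[0.0605 0.0227 0.0441]] [[0.0525 0.0244 0.0438]] [[0.0765 0.0025 0.046 ]]
```

Emit:
play_rows(
  rows=[
    [[0, 0, 0.003, 0, 0, 0, 0.01], [0, 0, 0.006, 0, 0, 0, 0.01], [0, 0, 0.009, 0, 0, 0, 0.01], [0, 0, 0.012, 0, 0, 0, 0.01], [0, 0, 0.015, 0, 0, 0, 0.01], [0, 0, 0.018, 0, 0, 0, 0.01], [0, 0, 0.021, 0, 0, 0, 0.01], [0, 0, 0.024, 0, 0, 0, 0.01], [0, 0, 0.027, 0, 0, 0, 0.01], [0, 0, 0.03, 0, 0, 0, 0.01], [0, 0, 0.032, 0, 0, 0, 0.01], [0, 0, 0.032, 0, 0, 0, 0.01]],
  ],
)

```text
time_s: 13.65
position: [0.5153, 0.2431, 0.0805]
tcp_rot: [[0.0, 0.855, 0.519], [-0.0, 0.519, -0.855], [-1.0, 0.0, 0.0]]
force: [0.7, -0.5, -2.2]
opening: 0.245
```

```bash
python3 - <<'E'
from ctl import *
add([0,0,.032,0,0,0])
s=meas();c=cap("wrist","w11.png");s=meas();d=cap("side","s11.png")
cv2.imwrite("pics/d11.png",cv2.resize(d["pixels"][107:227,262:422,::-1],None,fx=5,fy=5,interpolation=cv2.INTER_CUBIC))
p0=np.array([.46285862,.32980635]);q=s["position"][:2]-p0;print("lat",q@[.8545,.5195],"along",q@[.5195,-.8545],"tipz",s["position"][2]-.0745)
H=np.load("wristH.npy");_,_,K,k=cam(c);p=s["position"];o=-H[:3,:3].T@H[:3,3]
im=cv2.cvtColor(c["pixels"],cv2.COLOR_RGB2GRAY)
for r in(150,): 
  g=[i+.5 for i in range(335,400) if im[r,i]>140>=im[r,i+1]];print(g)
  n=cv2.undistortPoints(np.array([[g[0],r]],float).reshape(-1,1,2),K,np.array([k,0,0,0.])).reshape(-1,2)
  dd=(np.c_[n,1]@H[:3,:3])[0];x=p[2]-.02;print("dist",(o+dd*((x-o[0])/dd[0])))
to([.4332,-.0596,.193],-12)
E
```

```text
meas [0.5153 0.2431 0.0805] t 13.65 F [ 0.7 -0.5 -2.2] op 0.0213 qv 0.3
meas [0.5151 0.2433 0.0805] t 13.7 F [-0.1  0.4 -1.4] op 0.0213 qv 0.16
lat -0.00029763982126043145 along 0.10110737618803067 tipz 0.006045514311265626
[338.5]
dist [0.06054551 0.03914179 0.01046894]
cmd [0.515  0.2438 0.081 ] shift [-0.112  -0.2275  0.2168] rot [-46.7   0.    0. ]
```

View pics/d11.png

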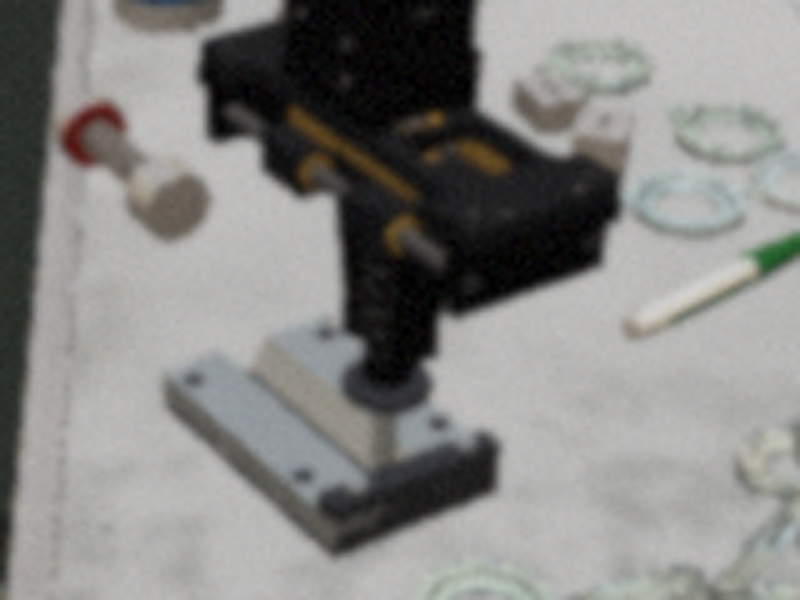

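The tip is about 10.5 mm short of the bar. I'll lift straight up and then travel to the stand.

Emit:
play_rows(
  rows=[
    [[-0.01, 0, 0, 0, 0, 0, 0.01], [-0.025, 0, 0, 0, 0, 0, 0.01], [-0.05, 0, 0, 0, 0, 0, 0.01], [-0.08, 0, 0, 0, 0, 0, 0.01], [-0.105, 0, 0, 0, 0, 0, 0.01], [-0.12, 0, 0, 0, 0, 0, 0.01], [-0.12, 0, 0, 0, 0, 0, 0.01]],
  ],
)

```text
time_s: 14.45
position: [0.5167, 0.244, 0.2038]
tcp_rot: [[0.006, 0.854, 0.52], [0.002, 0.52, -0.854], [-1.0, 0.006, 0.002]]
force: [-0.2, 0.5, -2.5]
opening: 0.247
```

Emit:
play_rows(
  rows=[
    [[0, -0.2275, 0.217, -46.7, 0, 0, 0.01], [0, -0.2275, 0.217, -46.7, 0, 0, 0.01], [0, -0.2275, 0.217, -46.7, 0, 0, 0.01], [0, -0.2275, 0.217, -46.7, 0, 0, 0.01], [0, -0.2275, 0.217, -46.7, 0, 0, 0.01], [0, -0.2275, 0.217, -46.7, 0, 0, 0.01], [0, -0.2275, 0.217, -46.7, 0, 0, 0.01], [0, -0.2275, 0.217, -46.7, 0, 0, 0.01], [0, -0.2275, 0.217, -46.7, 0, 0, 0.01], [0, -0.2275, 0.217, -46.7, 0, 0, 0.01], [0, -0.2275, 0.217, -46.7, 0, 0, 0.01]],
  ],
)

```text
time_s: 15.55
position: [0.4334, -0.0588, 0.2003]
tcp_rot: [[-0.001, 0.206, 0.979], [0.0, 0.979, -0.206], [-1.0, 0.0, -0.001]]
force: [-0.6, -0.9, -1.3]
opening: 0.243
```

```bash
python3 - <<'E'
from ctl import *
add([-.12,0,0,0,0,0],[0,-.2275,.217,-46.7,0,0])
s=meas();to([.4332,-.0596,.16],-12)
c=cap("wrist","w12.png");d=cap("side","s12.png");s=meas();e=cap("scene","c12.png")
cv2.imwrite("pics/d12.png",cv2.resize(d["pixels"][215:335,250:380,::-1],None,fx=5,fy=5,interpolation=cv2.INTER_CUBIC))
cv2.imwrite("pics/e12.png",cv2.resize(e["pixels"][195:315,310:440,::-1],None,fx=5,fy=5,interpolation=cv2.INTER_CUBIC))
E
```

```text
meas [ 0.4334 -0.0588  0.2003] t 15.55 F [-0.6 -0.9 -1.3] op 0.0211 qv 0.39
cmd [ 0.4334 -0.0598  0.201 ] shift [ 0.041   0.0001 -0.0002] rot [0. 0. 0.]
meas [ 0.4335 -0.0589  0.2005] t 15.65 F [-0.6  0.1 -1.1] op 0.0213 qv 0.22
```

View pics/w12.png

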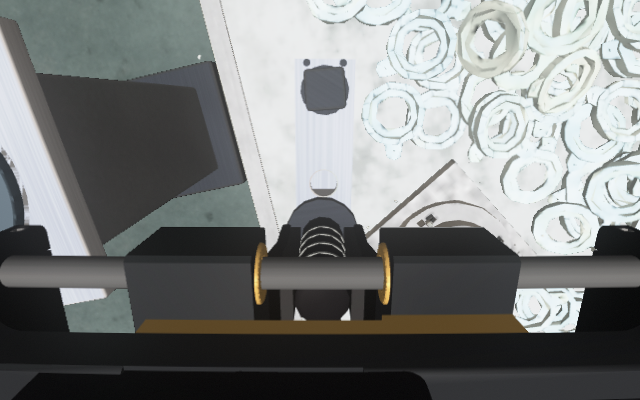

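```bash
python3 - <<'E'
from ctl import *
from scipy.optimize import least_squares
c=capture("wrist");s=meas()
cv2.imwrite("pics/w12z.png",cv2.resize(c["pixels"][150:220,280:370,::-1],None,fx=8,fy=8,interpolation=cv2.INTER_CUBIC))
E
```

```text
meas [ 0.4336 -0.0592  0.2005] t 15.75 F [-0.2 -0.1 -1.7] op 0.0213 qv 0.52
```

View pics/w12z.png

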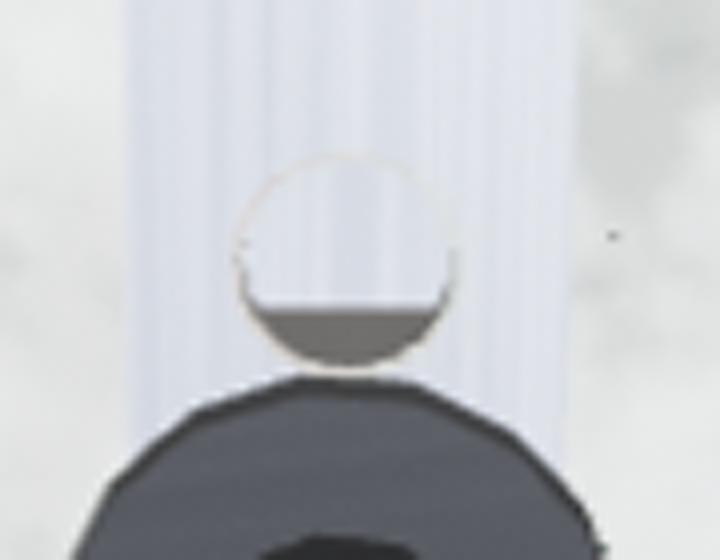

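```bash
python3 - <<'E'
from ctl import *
c=capture("wrist");s=meas();uv=(322.87,182.4)
h=onz(c,[uv],.06)[0];print(h, s["tcp_rot"].T@(h-s["position"]))
to([h[0],h[1],.16],-12)
E
```

```text
meas [ 0.4336 -0.0594  0.2005] t 15.8 F [-0.2 -0.1 -1. ] op 0.0213 qv 0.42
[ 0.43414322 -0.06082961  0.06      ] [ 0.14053296 -0.00128332  0.00085336]
cmd [ 0.4334 -0.0598  0.201 ] shift [ 0.041  -0.0009  0.001 ] rot [0. 0. 0.]
```

Emit:
play_rows(
  rows=[
    [[0.01, -0.001, 0.001, 0, 0, 0, 0.01], [0.025, -0.001, 0.001, 0, 0, 0, 0.01], [0.04, -0.001, 0.001, 0, 0, 0, 0.01], [0.055, -0.001, 0.001, 0, 0, 0, 0.01], [0.07, -0.001, 0.001, 0, 0, 0, 0.01], [0.085, -0.001, 0.001, 0, 0, 0, 0.01], [0.097, -0.001, 0.001, 0, 0, 0, 0.01], [0.105, -0.001, 0.001, 0, 0, 0, 0.01], [0.105, -0.001, 0.001, 0, 0, 0, 0.01], [0.105, -0.001, 0.001, 0, 0, 0, 0.01]],
  ],
)

```text
time_s: 16.8
position: [0.4343, -0.0615, 0.0954]
tcp_rot: [[-0.0, 0.208, 0.978], [0.0, 0.978, -0.208], [-1.0, 0.0, -0.0]]
force: [0.1, 0.3, -1.4]
opening: 0.249
```

```bash
python3 - <<'E'
from ctl import *
add([.105,-.001,.001,0,0,0])
s=meas();d=cap("side","s13.png");s=meas()
cv2.imwrite("pics/d13.png",cv2.resize(d["pixels"][215:335,250:380,::-1],None,fx=5,fy=5,interpolation=cv2.INTER_CUBIC))
E
```

```text
meas [ 0.4343 -0.0615  0.0954] t 16.8 F [ 0.1  0.3 -1.4] op 0.0216 qv 1.01
meas [ 0.4345 -0.0616  0.0958] t 16.85 F [ 0.3 -0.2 -1.8] op 0.0214 qv 0.58
```

View pics/d13.png

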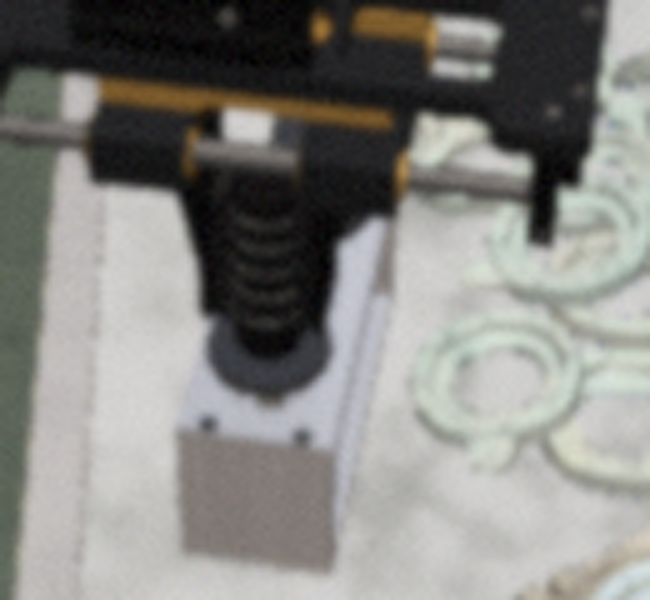

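The needle is in the hole with no contact. I'll lower it the rest of the way slowly.

Emit:
play_rows(
  rows=[
    [[0.004, 0.0005, 0, 0, 0, 0, 0.01], [0.008, 0.0005, 0, 0, 0, 0, 0.01], [0.01, 0.0005, 0, 0, 0, 0, 0.01], [0.012, 0.0005, 0, 0, 0, 0, 0.01], [0.0125, 0.0005, 0, 0, 0, 0, 0.01], [0.0125, 0.0005, 0, 0, 0, 0, 0.01], [0.0125, 0.0005, 0, 0, 0, 0, 0.01]],
  ],
)

```text
time_s: 17.55
position: [0.4344, -0.061, 0.0831]
tcp_rot: [[0.0, 0.208, 0.978], [-0.0, 0.978, -0.208], [-1.0, -0.0, 0.0]]
force: [1.0, -1.1, -0.7]
opening: 0.244
```

```bash
python3 - <<'E'
from ctl import *
add([.0125,.0005,0,0,0,0])
s=meas();cap("side","s14.png");s=meas()
E
```

```text
meas [ 0.4344 -0.061   0.0831] t 17.55 F [ 1.  -1.1 -0.7] op 0.0212 qv 0.1
meas [ 0.4343 -0.061   0.0831] t 17.6 F [-0.1  0.9 -0.6] op 0.0212 qv 0.08
```

Emit:
play_rows(
  rows=[
    [[0.0005, 0, 0, 0, 0, 0, 0.01], [0.0005, 0, 0, 0, 0, 0, 0.01], [0.0005, 0, 0, 0, 0, 0, 0.024], [0.0005, 0, 0, 0, 0, 0, 0.028], [0.0005, 0, 0, 0, 0, 0, 0.034], [0.0005, 0, 0, 0, 0, 0, 0.045], [0.0005, 0, 0, 0, 0, 0, 0.06], [0.0005, 0, 0, 0, 0, 0, 0.08], [0.0005, 0, 0, 0, 0, 0, 0.08], [0.0005, 0, 0, 0, 0, 0, 0.08], [0.0005, 0, 0, 0, 0, 0, 0.08], [0.0005, 0, 0, 0, 0, 0, 0.08]],
  ],
)

```text
time_s: 18.8
position: [0.4343, -0.061, 0.0826]
tcp_rot: [[0.0, 0.208, 0.978], [-0.0, 0.978, -0.208], [-1.0, 0.0, 0.0]]
force: [-0.5, 0.2, -0.3]
opening: 0.892
```

```bash
python3 - <<'E'
from ctl import *
s=meas();cap("wrist","w15.png");s=meas()
E
```

```text
meas [ 0.4343 -0.061   0.0826] t 18.8 F [-0.5  0.2 -0.3] op 0.0776 qv 0.15
meas [ 0.4343 -0.061   0.0825] t 18.85 F [-1.  -0.1 -0.2] op 0.0785 qv 0.09
```

View pics/w15.png

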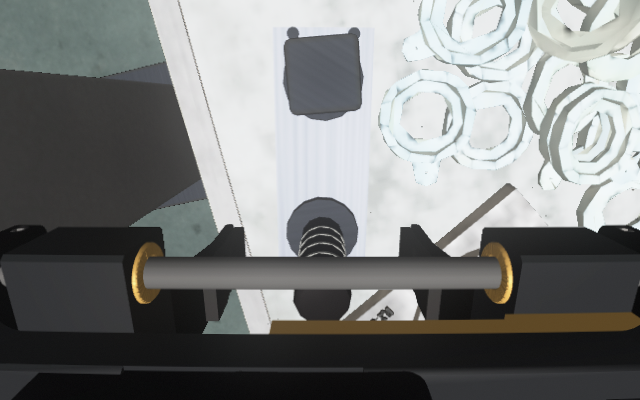

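The stylus stands upright in its hole and the fingers are clear of it. I'll retract straight up.

Emit:
play_rows(
  rows=[
    [[-0.01, 0, 0, 0, 0, 0, 0.08], [-0.03, 0, 0, 0, 0, 0, 0.08], [-0.06, 0, 0, 0, 0, 0, 0.08], [-0.1, 0, 0, 0, 0, 0, 0.08], [-0.14, 0, 0, 0, 0, 0, 0.08], [-0.17, 0, 0, 0, 0, 0, 0.08], [-0.17, 0, 0, 0, 0, 0, 0.08], [-0.17, 0, 0, 0, 0, 0, 0.08], [-0.17, 0, 0, 0, 0, 0, 0.08]],
  ],
)

```text
time_s: 19.75
position: [0.4332, -0.0605, 0.2517]
tcp_rot: [[-0.002, 0.208, 0.978], [0.001, 0.978, -0.208], [-1.0, 0.0, -0.002]]
force: [0.7, 0.9, 0.5]
opening: 0.922
```

```bash
python3 - <<'E'
from ctl import *
s=meas();c=cap("wrist","w16.png");d=cap("side","s16.png");s=meas()
cv2.imwrite("pics/d16.png",cv2.resize(d["pixels"][215:335,250:380,::-1],None,fx=5,fy=5,interpolation=cv2.INTER_CUBIC))
print(proj(c,[[.4343,-.061,.133],[.4343,-.061,.066]]),proj(d,[[.4343,-.061,.133]]))
E
```

```text
meas [ 0.4332 -0.0605  0.2517] t 19.75 F [0.7 0.9 0.5] op 0.0802 qv 1.07
meas [ 0.4332 -0.0605  0.2513] t 19.85 F [-0.6  0.1 -0.2] op 0.0798 qv 0.35
[[323.63437177 187.04833398]
 [323.39967063 171.06201309]] [[302.99598029 256.39150816]]
```

View pics/w16.png

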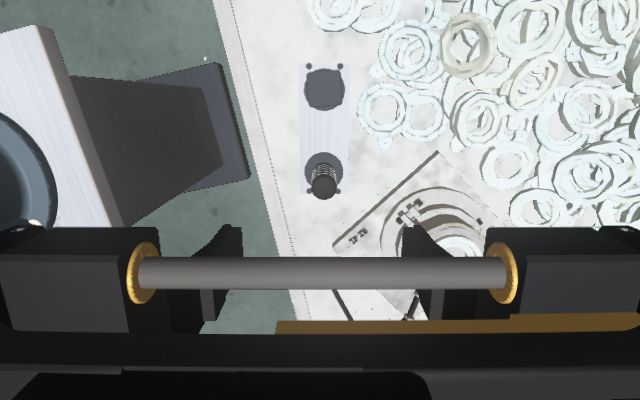

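View pics/d16.png

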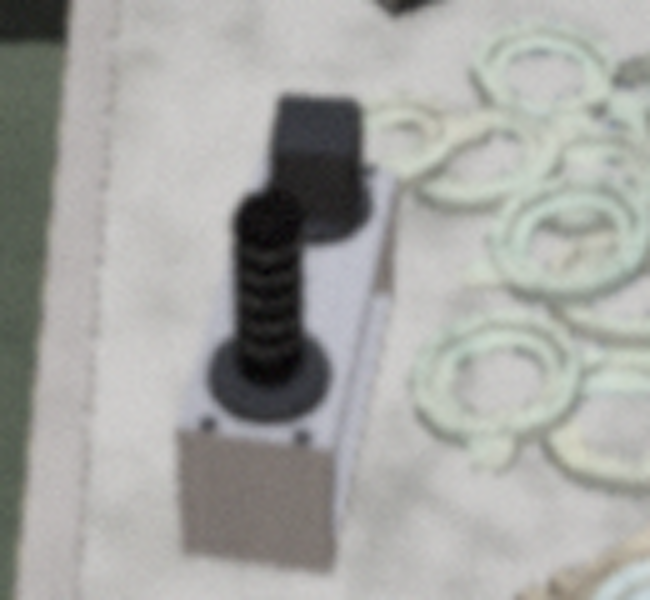

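The stylus is upright, its top at (323,187) in the wrist picture as predicted. Its collar rests flat on the shelf and the gripper is clear.

```bash
python3 -c "
from rig import *
print(hand_in())"
```

```text
the job is handed in; nothing more can be done
None
```

I took the stylus out of the stand, traced the groove with it, hung it back upright in its own hole, and handed the job in at about 20 s.

- **Trace:** The tip went in about 10 mm from the open end. It ran along the groove at 3 cm/s for 104 mm and stopped about 10.5 to 11 mm short of the bar. It stayed down the whole way, with two short pauses (0.05 s and 0.1 s) for picture checks.
- **Depth and contact:** By the measured arm position and the assumed grip height, the tip ran about 2 mm above the groove floor. It stayed within about 0.5 mm of the centre line. The force readings never rose above noise, about 2 N, so the tip never pressed on the floor or walls.
- **Last checks:** After letting go and raising the gripper clear, the wrist and side pictures show the stylus upright with its collar flat on the shelf. The wrist picture has its top within a pixel of the predicted spot. The punch has not moved, and the robot is touching nothing.
- **Disagreements:** No check failed. The commanded and measured arm positions differed by up to about 1.5 mm. The first fit of the plates also missed the bar's corners by about 2 pixels, so I used later wrist-camera measurements that agreed to about 1 mm.

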